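# Free the sample cabinet door with the release key

### The job

The white sample cabinet is locked by a sprung plastic hook under the narrow slot in its top. Take the release key (the tool with the flat slab handle) from the tool stand, push its stem through the slot and press the hook down gently until the door springs ajar; put the key back in the hole of the stand it came from and swing the door wide open, to about a right angle, by the post on its top. Do not strain the locked door, and leave the other tools and the bottles, beaker and dish on the bench where they stand.

Things in the scene. Friction and masses are not known exactly. Their poses are not given: they have to be found in the camera images.
- key: release key hanging upright in the stand. Origin at the tip of its stem, z up the stem, x across the handle's thin side. Stem 8 mm thick, 64 mm long, tapered tip; collar 24 mm wide at 64 to 69 mm above the origin; grey slab handle 12 (x) by 28 (y) mm at 69 to 119 mm, gripped across its 12 mm. About 80 g. The collar rests on the stand, tip 6 mm above the bench
- stand: aluminium tool stand fixed to the bench, 180 (its x) by 60 (its y) by 70 mm high, open below the top plate. Origin: centre of its underside. Three chamfered round 12.5 mm holes through the 12 mm top plate at x = -55, 0, +55 mm on its centre line. The key and two tools with other heads (24 mm ball, 30 mm disc) hang in them in any order
- cabinet: white sample cabinet, fixed to the bench, 240 mm deep (its x), 220 mm wide (its y), 180 mm high. Origin: centre of its underside; its front with the door faces its -x. Two white supply bottles (72 mm wide, 95 mm high) are fixed in the rear half of its top, at x = 45 mm, y = -50 and 50 mm
- slot (a point): centre of the slot's mouth, flush with the cabinet's flat top; axes as the cabinet's. Slot 11.5 mm wide (x) by 24.5 mm long (y), 2 mm chamfer, through the 10 mm top, 22 mm behind the door's back face. Under it lies the hook's flat press pad, set differently each time: its top is 18 to 30 mm below the cabinet's top, not measured, to be found by feel
- hook: grey sprung hook in the cabinet; origin on the slot's axis 34 mm below the cabinet's top, sinks as the hook is pressed (tells nothing of the pad's height). Goes straight down: yields at 3 N, adds 0.5 N per mm (up to 1 N friction more), frees the door after about 7 mm, stops hard at 11 mm (8.5 N). Brittle: over 20 N from the key breaks it. Springs back when let go
- door (a joint): door angle in rad: 0 shut, up to 1.75 open; front door with upright hinge on the cabinet's +y side, opening towards the cabinet's -x. Once freed a spring plunger pushes it ajar to about 0.13; beyond that it stays where it is left (friction 0.05 N m, damping 0.5 N m s/rad). While hooked it has play of about 0.01, and over 25 N on the hook breaks it
- hinge (a point): the door's hinge axis at the height of the cabinet's top; axes as the cabinet's
- post (a point): foot of the pull post, an upright round steel post 14 mm thick, 35 mm tall on the door's top edge (level with the cabinet's top), 190 mm from the hinge axis; moves with the door. The door is 18 mm thick, 210 mm wide; hinge axis and post lie in its middle plane, the hinge 9 mm before the cabinet's front
- ball_tool: bystander tool in the stand with a ball head; origin at its stem's tip
- disc_tool: bystander tool in the stand with a disc head; origin at its stem's tip
- beaker: glass beaker on the bench, 68 mm wide, 85 mm high; origin under its base
- amber: amber bottle on the bench, 60 mm wide, 130 mm high; origin under its base
- dish: small white dish on the bench, 70 mm wide, 25 mm high; origin under its base
- white_bottle: white bottle on the bench, 56 mm wide, 110 mm high; origin under its base

How it is judged:
By the outcome, as a careful person would: the job done as asked, in the order asked, and still so for the second after the job is handed in, with the robot touching nothing.
It also fails if it takes over 72 s, if anything falls off the work surface, if the arm or the gripper's body presses on something with over 40 N, if the wrist force passes 120 N, or if a joint passes its speed limit or range.

### The arm

A 6-joint arm with a two-finger parallel gripper is mounted at the origin on the work surface. World frame = base frame: x ahead of the robot, y to its left, z up, the work surface at z = 0. Lengths are in m, angles in rad, forces in N, time in s.
With the tool pointing down it reaches from about 0.425 to 0.95 m from the base axis. Payload 3.5 kg.
Tool frame: the origin (TCP) lies between the finger pads; the fingertips stand 11 mm ahead of it and the grasp point (between the pads) lies 8 mm behind it; z points along the fingers, y is the line along which they close (so a half turn about z gives the same grasp; the last joint's range is limited). The gripper opens to 85 mm and grips with 20 to 120 N. Pads are 22 mm wide; open, the fingers measure 114 mm over their backs; the gripper's body (76 mm by 85 mm) begins 54 mm behind the grasp point. The pads swing forward as they close: fully open they stand 13 mm farther back than shut.
Start: joints at [-1.462, 0.286, 1.577, -0, 1.279, -0.15], TCP at [0.173, -0.653, 0.242] pointing down, gripper open.
Joint ranges: [-2.77, 2.77], [-0.9, 2.22], [0.21, 2.48], [-1.53, 4.67], [0.24, 2.81], [-2.84, 2.84]. Speed limits (rad/s): [2.79, 2.79, 3.14, 3.14, 3.14, 3.14].

### API

Orientations are given as a rotation vector (axis times angle).
In Python, from plant import arm gives the robot as it stands. The module is installed in compiled form; this text tells all that it offers.
- The arm moves only by the shell command python3 -m jog 'ROWS' [OPENING] [FORCE]. ROWS is JSON, a list of rows, each an object with "linear": the shift along the tool's x, y, z in m, a list of three; "yaw": the turn about the tool's z in degrees. In form: [{"linear": [dx, dy, dz], "yaw": yaw}, ...]. A call has exactly 8 rows; each row is the pose to reach, as a shift and turn from the pose commanded when the call began, along the tool's axes at that moment; what a row does not reach only later rows make up. A row lasts 1/10 s, in which the tool goes at most 50 mm and 8.59 degrees, less where a joint would pass 70% of its speed; a pose out of reach is approached as far as the arm can. A call with a gripper value outside its range is refused whole. OPENING is the closure, from 0 (fully open) to 1 (shut), set as the call begins (- or left out, the last holds). The fingers move at their own pace and stop on an object; FORCE is the grip in N (left out, the last holds). Time passes only in rows, so rows that repeat a pose let the fingers close, or fill a call up. It gives the time, the measured TCP pose, the force, the opening and the grip force at its end, in the units of the state.
- arm.state(): the state, without advancing time (a new reading comes with each control period).
- arm.read_camera(name): name is "scene" or "top" or "wrist"; returns the picture (420x560x3 uint8, blue, green, red); there is no depth.
- arm.camera_model(name): a dict with "K" (3x3 intrinsics, pixels), "world_from_camera" (4x4, takes a point from camera to world coordinates). Camera axes: x right, y down, z forward; pixel columns grow to the right and rows downward; lengths in m; the calibration is good to about 2 mm. A picture is of the moment at which its call begins: read the wrist's pose just before it. camera_model takes no time and is no camera call; for the wrist camera it gives the pose at the moment of the call.
- arm.job_done(): hands the job in; it is judged then, once.
The state is a dict: "time": time; "joints": joint angles; "qd": joint speeds; "joint_efforts": joint torques, N m; "eef_pos": TCP position; "orientation": TCP orientation; "contact_force": force on the tool from outside, world axes, zero at the start; "moment": the same for the moment, N m; "gripper_width": finger opening in m; "grip_force": force on a finger pad.
Only numpy, scipy, OpenCV 4.12 (cv2) and the standard library are available. Lean on these libraries where they do the work, as an engineer would, in place of code of your own. Each camera call takes 0.05 s, during which the arm holds its last target. There are 200 camera calls.

## Working session

There is one attempt and no reset: what is moved stays moved. The work goes in short steps, Python scripts to look and compute and a shell command to move; the robot and the scene stay as the last step left them, time stands still between calls to the robot, and variables do not carry over. Pictures are saved under pics/ and viewed, at most 10 in all, crops included, and the job is handed in when it is done.

```bash
mkdir -p pics; python3 - <<'E'
from plant import arm
import cv2,numpy as np
for n in ["scene","top"]:
    im=arm.read_camera(n); cv2.imwrite(f"pics/{n}0.png",im)
    m=arm.camera_model(n); print(n,np.round(m["K"],1).tolist(),np.round(m["world_from_camera"],4).tolist())
cv2.imwrite("pics/wrist0.png",arm.read_camera("wrist"))
print(np.round(arm.camera_model("wrist")["world_from_camera"],3).tolist())
print(arm.state())
E
```

```text
scene [[412.8, 0.0, 282.0], [0.0, 412.8, 216.9], [0.0, 0.0, 1.0]] [[-0.4075, 0.4808, -0.7764, 1.3002], [0.9131, 0.2028, -0.3537, 0.3437], [-0.0126, -0.8531, -0.5217, 0.6244], [0.0, 0.0, 0.0, 1.0]]
top [[496.1, 0.0, 281.4], [0.0, 496.1, 212.7], [0.0, 0.0, 1.0]] [[0.0019, -0.9892, 0.1468, 0.4029], [-0.9999, 0.0003, 0.0149, 0.0064], [-0.0147, -0.1468, -0.9891, 1.1934], [0.0, 0.0, 0.0, 1.0]]
[[0.255, -0.928, -0.271, 0.243], [-0.967, -0.246, -0.069, -0.634], [-0.002, 0.28, -0.96, 0.373], [0.0, 0.0, 0.0, 1.0]]
{'time': 0.15, 'joints': array([-1.46198047e+00,  2.87033780e-01,  1.57783093e+00,  5.55835113e-06,
        1.27861528e+00, -1.50019205e-01]), 'qd': array([ 0.00112202, -0.00227364, -0.00449091, -0.00036867,  0.00033146,
        0.00168274]), 'joint_efforts': array([ 4.32101897e-04, -4.06602502e+01, -2.93143272e+01, -1.76432254e-04,
        3.91366339e-03,  4.26474898e-06]), 'eef_pos': array([ 0.17273287, -0.65201797,  0.24122247]), 'orientation': array([-3.11344953e+00, -4.05197148e-01, -6.93869708e-05]), 'contact_force': array([ 1.46508763, -0.19685604, -0.24238148]), 'moment': array([-0.02533655, -0.00824766,  0.0091217 ]), 'grip_force': 0.0, 'gripper_width': 0.08505756837859592}
```

View pics/top0.png

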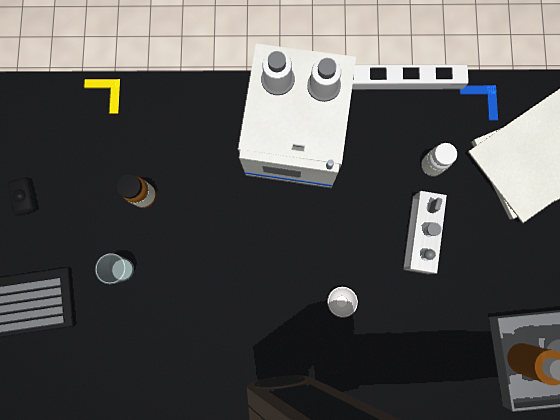

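View pics/scene0.png

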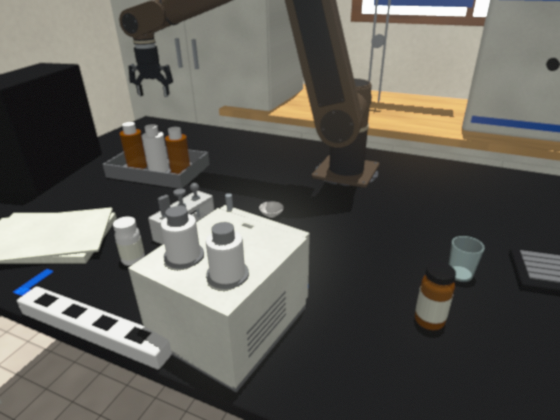

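The top view shows the cabinet around (295,115), with its slot near (298,148) and the post near (330,163). The stand is around (426,232), with its three tools at (435,204), (432,229) and (428,254). The dish is at (342,301).

```bash
cat > h.py <<'E'
import cv2,numpy as np
from plant import arm
def ray(m,u,v,z):
    K=np.array(m["K"]);T=np.array(m["world_from_camera"])
    d=T[:3,:3]@np.linalg.solve(K,[u,v,1]);o=T[:3,3];return (o+d*(z-o[2])/d[2])
def proj(m,p):
    T=np.linalg.inv(np.array(m["world_from_camera"]));q=np.array(m["K"])@(T[:3,:3]@np.array(p)+T[:3,3]);return q[:2]/q[2]
E
python3 - <<'E'
from h import *
im=cv2.imread("pics/top0.png");m=arm.camera_model("top")
a=cv2.resize(im[180:285,390:465],None,fx=5,fy=5,interpolation=cv2.INTER_CUBIC)
b=cv2.resize(im[125:195,230:350],None,fx=3.3,fy=3.3,interpolation=cv2.INTER_CUBIC)
o=np.zeros((525,790,3),np.uint8);o[:a.shape[0],:a.shape[1]]=a;o[:b.shape[0],385:385+b.shape[1]]=b
cv2.imwrite("pics/crop0.png",o)
E
```

```text
(no output)
```

View pics/crop0.png

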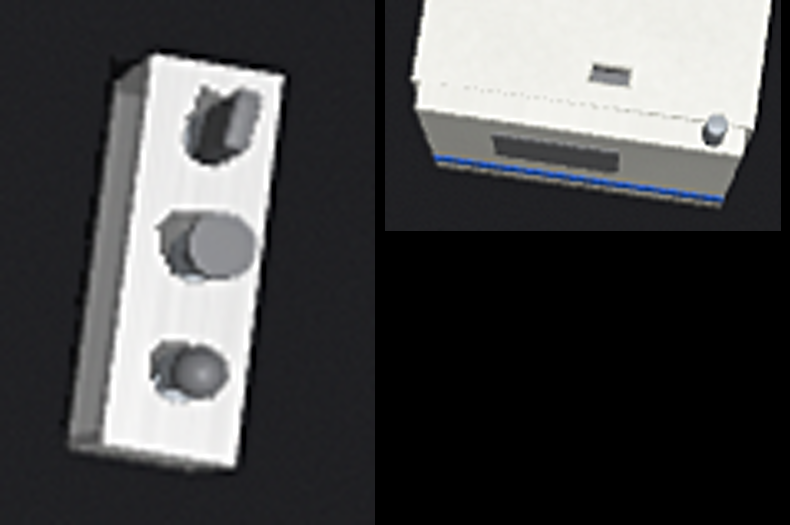

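In the crop, the slab-handled key is in the far hole (crop (240,118), which is px (438,203.6)). The disc is in the middle hole and the ball in the near one. The slot is at px (298,147.7) and the post top at about (330,162).

```bash
python3 - <<'E'
from h import *
im=cv2.imread("pics/top0.png");m=arm.camera_model("top");g=cv2.cvtColor(im,cv2.COLOR_BGR2GRAY)
def big(mask,box):
    z=np.zeros_like(mask);x0,y0,x1,y1=box;z[y0:y1,x0:x1]=mask[y0:y1,x0:x1]
    c,_=cv2.findContours(z,cv2.RETR_EXTERNAL,cv2.CHAIN_APPROX_NONE);return max(c,key=cv2.contourArea)
c=big((g>190).astype(np.uint8)*255,(395,180,460,285))
P=np.array([ray(m,*p[0],.07)[:2]*1000 for p in c],np.float32)
r=cv2.minAreaRect(P);print("stand",r); print(cv2.boxPoints(r))
# slot
z=((g<170)*255).astype(np.uint8);c=big(z,(285,138,312,156));M=cv2.moments(c);u,v=M["m10"]/M["m00"],M["m01"]/M["m00"]
r=cv2.minAreaRect(np.array([ray(m,*p[0],.18)[:2]*1000 for p in c],np.float32));print("slot",u,v,ray(m,u,v,.18),r)
# cabinet top back corners and front top corners
for n,p in dict(backL=(255,44),backR=(355,57),frontL=(240,158),post=(330,162)).items(): print(n,ray(m,*p,.18 if n!="post" else .215))
# key
print("keytop",ray(m,438.3,203.6,.125),ray(m,435.5,209,.125),ray(m,441,198.5,.125))
print("dish",ray(m,342,301,.02),"wb",ray(m,446,152,.11),"ball",ray(m,429.8,253.5,.11))
s=arm.state();w=arm.camera_model("wrist");print(s["eef_pos"],np.round(w["world_from_camera"],3).tolist(),w["K"])
E
```

```text
stand ((527.4612426757812, -309.78753662109375), (59.57353210449219, 178.91285705566406), 80.49771118164062)
[[ 434.31482 -324.3975 ]
 [ 610.7728  -353.9337 ]
 [ 620.60767 -295.17758]
 [ 444.14966 -265.6414 ]]
slot 297.78409090909093 147.4469696969697 [ 0.69221728 -0.01264027  0.18      ] ((692.3679809570312, -12.63973331451416), (23.537609100341797, 11.060145378112793), 80.12344360351562)
backL [0.92462611 0.0797739  0.18      ]
backR [ 0.8934798 -0.1368448  0.18     ]
frontL [0.66962323 0.10886288 0.18      ]
post [ 0.65173839 -0.07699857  0.215     ]
keytop [ 0.58139361 -0.31853774  0.125     ] [ 0.56951988 -0.3119638   0.125     ] [ 0.59264097 -0.32488527  0.125     ]
dish [ 0.36943328 -0.11735376  0.02      ] wb [ 0.70092795 -0.34543787  0.11      ] ball [ 0.47405345 -0.29985474  0.11      ]
[ 0.17273287 -0.65201797  0.24122247] [[0.255, -0.928, -0.271, 0.243], [-0.967, -0.246, -0.069, -0.634], [-0.002, 0.28, -0.96, 0.373], [0.0, 0.0, 0.0, 1.0]] [[302.50629077   0.         278.00916009]
 [  0.         302.50629077 206.02884959]
 [  0.           0.           1.        ]]
```

```bash
python3 -m jog '[{"linear":[0.044,-0.02,-0.008],"yaw":5.5},{"linear":[0.088,-0.04,-0.016],"yaw":11},{"linear":[0.132,-0.06,-0.024],"yaw":16.5},{"linear":[0.176,-0.08,-0.032],"yaw":22},{"linear":[0.22,-0.1,-0.04],"yaw":27.5},{"linear":[0.264,-0.12,-0.048],"yaw":33},{"linear":[0.308,-0.14,-0.056],"yaw":38.5},{"linear":[0.352,-0.16,-0.06],"yaw":44}]' 0.0 40
cat >> h.py <<'E'
from scipy.spatial.transform import Rotation as R
def rel(p,ang=None):
    "shift in tool axes to bring TCP to world p; yaw to bring tool y to world angle ang (deg, mod 180)"
    s=arm.state();Q=R.from_rotvec(s["orientation"]).as_matrix();d=Q.T@(np.array(p)-s["eef_pos"])
    y=np.degrees(np.arctan2(Q[1,1],Q[0,1]));out=["lin",np.round(d,4).tolist(),"tool_y_deg",round(y,2)]
    if ang is not None: out+=["yaw",round((y-ang+90)%180-90,2)]
    print(*out,"j6",round(s["joints"][5],2),"t",round(s["time"],2),"pos",np.round(s["eef_pos"],4).tolist())
E
python3 -c "
from h import *
rel([.5815,-.319,.29],-119)"
```

```text
time: 0.95
eef_pos: [0.4735, -0.4063, 0.303]
orientation: [3.038, -0.797, 0.001]
contact_force: [-0.1, -0.6, -0.7]
gripper_width: 0.0856
grip_force: 0.0
lin [0.0512, -0.1291, 0.013] tool_y_deg -119.4 yaw -0.4 j6 1.21 t 0.95 pos [0.4735, -0.4063, 0.303]
```

```bash
python3 -m jog '[{"linear":[0.013,-0.032,0.003],"yaw":0},{"linear":[0.026,-0.064,0.006],"yaw":0},{"linear":[0.038,-0.096,0.01],"yaw":0},{"linear":[0.051,-0.129,0.013],"yaw":0},{"linear":[0.051,-0.129,0.013],"yaw":0},{"linear":[0.051,-0.129,0.013],"yaw":0},{"linear":[0.051,-0.129,0.013],"yaw":0},{"linear":[0.051,-0.129,0.013],"yaw":0}]'
python3 - <<'E'
from h import *
import json
m=arm.camera_model("wrist");im=arm.read_camera("wrist");cv2.imwrite("pics/w1.png",im)
json.dump({k:np.array(m[k]).tolist() for k in m},open("w1.json","w"))
print(proj(m,[.5815,-.319,.125]))
rel([.5815,-.319,.29],-119)
E
```

```text
time: 1.75
eef_pos: [0.5788, -0.3209, 0.2895]
orientation: [3.039, -0.793, 0.0]
contact_force: [0.7, -0.3, -0.1]
gripper_width: 0.0854
grip_force: 0.0
[275.43977861 191.12248882]
lin [0.0014, -0.003, -0.0005] tool_y_deg -119.26 yaw -0.26 j6 1.42 t 1.8 pos [0.5788, -0.3209, 0.2895]
```

View pics/w1.png

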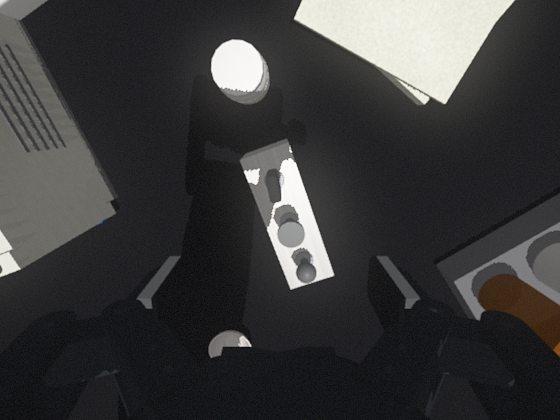

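The wrist view shows the key's slab at about (274,185), with the disc at (291,234) and the ball at (306,271). I'll zoom in to get the key's yaw and centre.

```bash
python3 - <<'E'
from h import *
im=cv2.imread("pics/w1.png")[130:230,230:330]
cv2.imwrite("pics/w1c.png",cv2.resize(cv2.convertScaleAbs(im,alpha=1.5,beta=20),None,fx=6,fy=6,interpolation=cv2.INTER_CUBIC)[:600])
E
```

```text
(no output)
```

View pics/w1c.png

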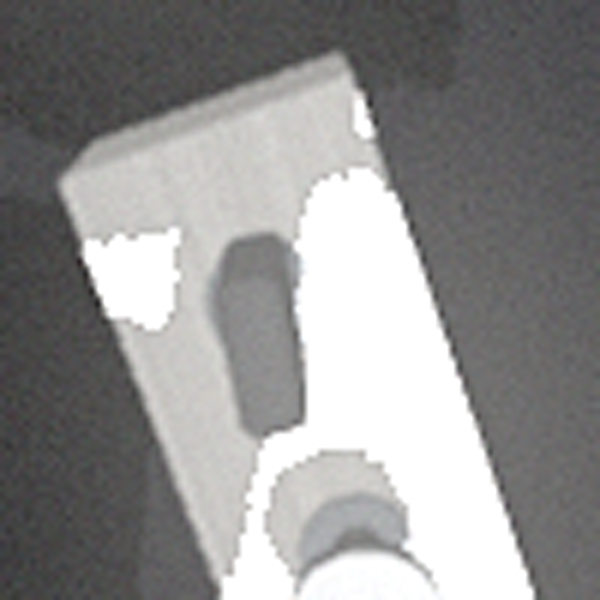

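The slab's top face runs from crop (255,280) to (271,431), so its centre is at px (273.8,189.2), with a lean of about 6° in the picture.

```bash
python3 - <<'E'
from h import *
import json
m=json.load(open("w1.json"))
p=[ray(m,230+u/6,130+v/6,.125) for u,v in [(255,280),(271,431),(263,355)]]
d=p[0]-p[1];a=np.degrees(np.arctan2(d[1],d[0]));print(p,a,np.hypot(*d[:2]))
k=p[2].copy();k=(k+np.array([.5815,-.319,0]))/2
rel([k[0],k[1],.17],a-90);rel([k[0],k[1],.092],a-90);print(k)
E
```

```text
[array([ 0.59575415, -0.32369309,  0.125     ]), array([ 0.57190198, -0.31326667,  0.125     ]), array([ 0.58404522, -0.31858443,  0.125     ])] -23.61141827044967 0.026031448786231145
lin [0.0024, -0.0038, 0.1195] tool_y_deg -119.26 yaw -5.65 j6 1.42 t 1.8 pos [0.5788, -0.3209, 0.2895]
lin [0.0024, -0.0039, 0.1975] tool_y_deg -119.26 yaw -5.65 j6 1.42 t 1.8 pos [0.5788, -0.3209, 0.2895]
[ 0.58277261 -0.31879222  0.0625    ]
```

```bash
python3 -m jog '[{"linear":[0.001,-0.002,0.03],"yaw":-3},{"linear":[0.0024,-0.0038,0.07],"yaw":-5.7},{"linear":[0.0024,-0.0038,0.11],"yaw":-5.7},{"linear":[0.0024,-0.0038,0.14],"yaw":-5.7},{"linear":[0.0024,-0.0038,0.165],"yaw":-5.7},{"linear":[0.0024,-0.0038,0.185],"yaw":-5.7},{"linear":[0.0024,-0.0038,0.1975],"yaw":-5.7},{"linear":[0.0024,-0.0038,0.1975],"yaw":-5.7}]'
python3 -m jog '[{"linear":[0,0,0],"yaw":0},{"linear":[0,0,0],"yaw":0},{"linear":[0,0,0],"yaw":0},{"linear":[0,0,0],"yaw":0},{"linear":[0,0,0],"yaw":0},{"linear":[0,0,0],"yaw":0},{"linear":[0,0,0],"yaw":0},{"linear":[0,0,0],"yaw":0}]' 1.0 40
python3 -c "
from h import *
print(arm.state())
rel([.5828,-.3188,.29],-113.6)"
```

```text
time: 2.6
eef_pos: [0.582, -0.3176, 0.0897]
orientation: [-3.074, 0.64, 0.006]
contact_force: [-0.5, -0.3, -1.0]
gripper_width: 0.0857
grip_force: 0.0
time: 3.4
eef_pos: [0.5838, -0.318, 0.0925]
orientation: [3.076, -0.639, 0.001]
contact_force: [1.2, -0.3, 3.8]
gripper_width: 0.0116
grip_force: 39.7
{'time': 3.4, 'joints': array([-6.51102217e-01,  4.14392269e-01,  1.70261596e+00,  8.58809677e-05,
        1.02367261e+00,  1.32926445e+00]), 'qd': array([ 4.35324012e-04,  2.33073335e-05, -3.70872348e-04,  1.19516128e-03,
        5.46317602e-04, -2.06846098e-03]), 'joint_efforts': array([-2.35437015e-01, -3.98585916e+01, -2.45450950e+01, -5.79278008e-02,
       -1.34146479e-01, -1.85796627e-03]), 'eef_pos': array([ 0.58381738, -0.31796298,  0.092515  ]), 'orientation': array([ 3.07561301e+00, -6.38866320e-01,  1.34157226e-03]), 'contact_force': array([ 1.20799865, -0.2605944 ,  3.81030963]), 'moment': array([ 0.03857888,  0.02976029, -0.01622208]), 'grip_force': 39.691736698150635, 'gripper_width': 0.011564082276684248}
lin [-0.0004, 0.0012, -0.1975] tool_y_deg -113.47 yaw 0.13 j6 1.33 t 3.4 pos [0.5838, -0.318, 0.0925]
```

```bash
python3 -m jog '[{"linear":[0,0,-0.015],"yaw":0},{"linear":[0,0,-0.04],"yaw":0},{"linear":[0,0,-0.07],"yaw":0},{"linear":[0,0,-0.105],"yaw":0},{"linear":[0,0,-0.14],"yaw":0},{"linear":[0,0,-0.175],"yaw":0},{"linear":[0,0,-0.21],"yaw":0},{"linear":[0,0,-0.24],"yaw":0}]' 1.0 60
python3 -c "
from h import *
rel([.6925,-.0127,.3325],-9)"
```

```text
time: 4.2
eef_pos: [0.5832, -0.3177, 0.3344]
orientation: [3.075, -0.639, 0.002]
contact_force: [-0.1, 0.7, -0.6]
gripper_width: 0.0116
grip_force: 59.1
lin [-0.0213, -0.3233, 0.0018] tool_y_deg -113.47 yaw 75.53 j6 1.33 t 4.2 pos [0.5832, -0.3177, 0.3344]
```

```bash
python3 -m jog '[{"linear":[-0.002,-0.035,0],"yaw":-8},{"linear":[-0.005,-0.075,0],"yaw":-16},{"linear":[-0.008,-0.12,0],"yaw":-24},{"linear":[-0.011,-0.165,0],"yaw":-32},{"linear":[-0.014,-0.21,0],"yaw":-40},{"linear":[-0.017,-0.255,0],"yaw":-48},{"linear":[-0.02,-0.295,0],"yaw":-56},{"linear":[-0.0213,-0.3233,0],"yaw":-64}]'
python3 -m jog '[{"linear":[0,0,0],"yaw":-8},{"linear":[0,0,0],"yaw":-16},{"linear":[0,0,0],"yaw":-24},{"linear":[0,0,0],"yaw":-32},{"linear":[0,0,0.0],"yaw":-40.5},{"linear":[0,0,0],"yaw":-40.5},{"linear":[0,0,0],"yaw":-40.5},{"linear":[0,0,0],"yaw":-40.5}]'
python3 - <<'E'
from h import *
import json
m=arm.camera_model("wrist");im=arm.read_camera("wrist");cv2.imwrite("pics/w2.png",im)
json.dump({k:np.array(m[k]).tolist() for k in m},open("w2.json","w"))
s=arm.state();Q=R.from_rotvec(s["orientation"]).as_matrix();tip=s["eef_pos"]+Q@[0,0,.0865]
print("tip",tip,proj(m,tip),"slot",proj(m,[.6922,-.0126,.18]));rel([.6925,-.0127,.3],-9)
E
```

```text
time: 5.0
eef_pos: [0.6927, -0.0099, 0.3319]
orientation: [-2.942, -1.099, 0.001]
contact_force: [1.2, 0.4, -1.5]
gripper_width: 0.0116
grip_force: 59.1
time: 5.8
eef_pos: [0.6926, -0.0128, 0.3318]
orientation: [-2.39, -2.038, 0.0]
contact_force: [-0.3, -0.9, -1.5]
gripper_width: 0.0113
grip_force: 59.1
tip [ 0.69259843 -0.01281889  0.24539314] [276.52578455 215.55154047] slot [276.47986165 194.42441576]
lin [0.0001, -0.0001, 0.0319] tool_y_deg -9.07 yaw -0.07 j6 -0.01 t 5.85 pos [0.6926, -0.0128, 0.3319]
```

View pics/w2.png

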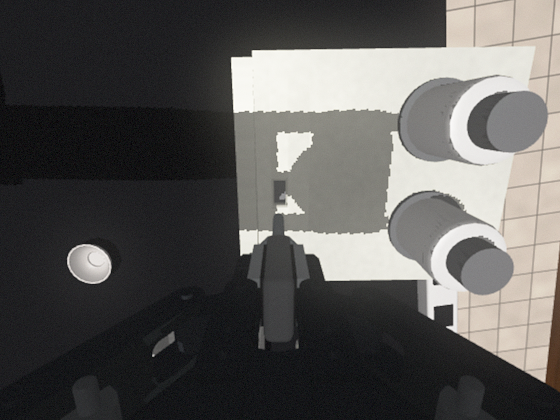

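The key is in hand with its tip near (278,215), and the slot shows at about (280,191). The predicted tip and slot positions were (276.5,215.6) and (276.5,194.4). I'll measure both more closely.

```bash
python3 - <<'E'
from h import *
im=cv2.imread("pics/w2.png")[165:245,230:330]
cv2.imwrite("pics/w2c.png",cv2.resize(cv2.convertScaleAbs(im,alpha=1.6,beta=20),None,fx=7,fy=7,interpolation=cv2.INTER_CUBIC))
E
```

```text
(no output)
```

View pics/w2c.png

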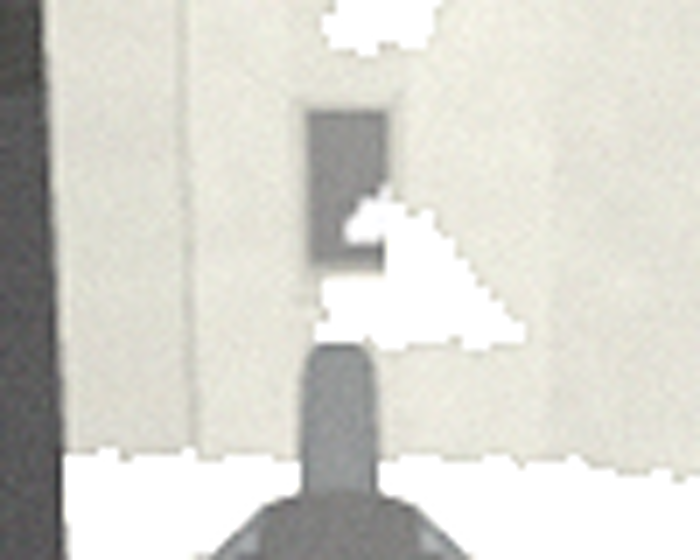

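```bash
python3 - <<'E'
from h import *
import json
m=json.load(open("w2.json"));s=arm.state();Q=R.from_rotvec(s["orientation"]).as_matrix()
a=ray(m,279.6,192.0,.18);b=ray(m,278.6,215.2,.2454);print(a,b,"shift tool",Q.T@(a-b))
E
```

```text
[ 0.69555324 -0.01070109  0.18      ] [ 0.69419607 -0.01278903  0.2454    ] shift tool [0.00227873 0.00101566 0.06539983]
```

```bash
python3 -m jog '[{"linear":[0.001,0.0005,0.01],"yaw":0},{"linear":[0.0022,0.001,0.025],"yaw":0},{"linear":[0.0022,0.001,0.04],"yaw":0},{"linear":[0.0022,0.001,0.05],"yaw":0},{"linear":[0.0022,0.001,0.056],"yaw":0},{"linear":[0.0022,0.001,0.056],"yaw":0},{"linear":[0.0022,0.001,0.056],"yaw":0},{"linear":[0.0022,0.001,0.056],"yaw":0}]'
python3 - <<'E'
from h import *
import json
m=arm.camera_model("wrist");im=arm.read_camera("wrist")
json.dump({k:np.array(m[k]).tolist() for k in m},open("w3.json","w"))
s=arm.state();Q=R.from_rotvec(s["orientation"]).as_matrix();tip=s["eef_pos"]+Q@[0,0,.0865]
print("tip",tip,proj(m,tip));rel([.6925,-.0127,.3],-9);print(s["contact_force"])
cv2.imwrite("pics/w3.png",im)
cv2.imwrite("pics/w3c.png",cv2.resize(cv2.convertScaleAbs(im[165:245,230:330],alpha=1.6,beta=20),None,fx=7,fy=7,interpolation=cv2.INTER_CUBIC))
E
```

```text
time: 6.65
eef_pos: [0.6945, -0.0109, 0.277]
orientation: [2.387, 2.04, 0.002]
contact_force: [-0.5, -0.1, -1.2]
gripper_width: 0.0117
grip_force: 59.1
tip [ 0.69465403 -0.01088042  0.19054119] [276.45833818 215.53755515]
lin [-0.0021, -0.0016, -0.023] tool_y_deg -8.97 yaw 0.03 j6 -0.0 t 6.7 pos [0.6945, -0.0109, 0.277]
[ 1.36709109 -0.10951088 -0.66697054]
```

View pics/w3c.png

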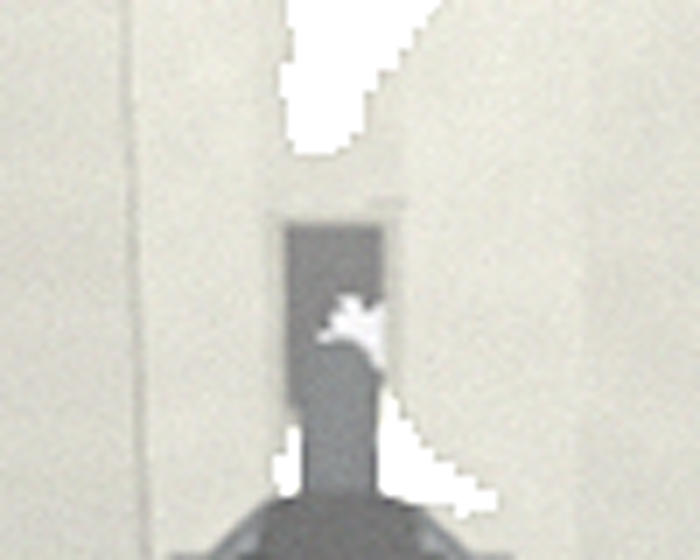

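The tip sits just above the slot. The slot mouth spans crop x 286–384 with its far edge at y 225, and the stem centre is at x≈340.

```bash
python3 - <<'E'
from h import *
import json
m=json.load(open("w3.json"));s=arm.state();Q=R.from_rotvec(s["orientation"]).as_matrix()
a=ray(m,277.9,212.0,.18);b=ray(m,278.6,215.2,.1905);print(a,b,"shift tool",Q.T@(a-b))
E
```

```text
[ 0.69566384 -0.01153316  0.18      ] [ 0.6962977  -0.01088274  0.1905    ] shift tool [-0.00074124 -0.00054572  0.01049893]
```

```bash
python3 -m jog '[{"linear":[-0.0005,-0.0005,0.0],"yaw":0},{"linear":[-0.0005,-0.0005,0.004],"yaw":0},{"linear":[-0.0005,-0.0005,0.008],"yaw":0},{"linear":[-0.0005,-0.0005,0.012],"yaw":0},{"linear":[-0.0005,-0.0005,0.016],"yaw":0},{"linear":[-0.0005,-0.0005,0.02],"yaw":0},{"linear":[-0.0005,-0.0005,0.022],"yaw":0},{"linear":[-0.0005,-0.0005,0.022],"yaw":0}]'
python3 -c "
from h import *
s=arm.state();print(s['contact_force'],s['moment'],s['eef_pos'])"
```

```text
time: 7.5
eef_pos: [0.6932, -0.0111, 0.2531]
orientation: [-2.388, -2.04, 0.001]
contact_force: [-0.7, 0.4, -0.9]
gripper_width: 0.0114
grip_force: 59.1
[-0.7389223   0.37928671 -0.87903775] [ 0.02090255 -0.02366919 -0.01849516] [ 0.69324412 -0.01113361  0.25312348]
```

```bash
python3 -m jog '[{"linear":[0,0,0.001],"yaw":0},{"linear":[0,0,0.002],"yaw":0},{"linear":[0,0,0.003],"yaw":0},{"linear":[0,0,0.004],"yaw":0},{"linear":[0,0,0.005],"yaw":0},{"linear":[0,0,0.006],"yaw":0},{"linear":[0,0,0.006],"yaw":0},{"linear":[0,0,0.006],"yaw":0}]' | sed -n '2p;4p'
python3 -m jog '[{"linear":[0,0,0.001],"yaw":0},{"linear":[0,0,0.002],"yaw":0},{"linear":[0,0,0.003],"yaw":0},{"linear":[0,0,0.003],"yaw":0},{"linear":[0,0,0.003],"yaw":0},{"linear":[0,0,0.003],"yaw":0},{"linear":[0,0,0.003],"yaw":0},{"linear":[0,0,0.003],"yaw":0}]'  | sed -n '2p;4p'
python3 -m jog '[{"linear":[0,0,0.001],"yaw":0},{"linear":[0,0,0.002],"yaw":0},{"linear":[0,0,0.003],"yaw":0},{"linear":[0,0,0.003],"yaw":0},{"linear":[0,0,0.003],"yaw":0},{"linear":[0,0,0.003],"yaw":0},{"linear":[0,0,0.003],"yaw":0},{"linear":[0,0,0.003],"yaw":0}]' | sed -n '2p;4p'
```

```text
eef_pos: [0.6934, -0.0112, 0.2478]
contact_force: [0.7, -0.7, -0.9]
eef_pos: [0.6937, -0.0112, 0.2453]
contact_force: [-1.2, 0.5, 4.9]
eef_pos: [0.6937, -0.0112, 0.2424]
contact_force: [-1.0, 0.1, 6.3]
```

```bash
python3 -m jog '[{"linear":[0,0,0.0005],"yaw":0},{"linear":[0,0,0.001],"yaw":0},{"linear":[0,0,0.0015],"yaw":0},{"linear":[0,0,0.002],"yaw":0},{"linear":[0,0,0.002],"yaw":0},{"linear":[0,0,0.002],"yaw":0},{"linear":[0,0,0.002],"yaw":0},{"linear":[0,0,0.002],"yaw":0}]' | sed -n '2p;4p'
python3 - <<'E'
from h import *
im=arm.read_camera("top");cv2.imwrite("pics/top1.png",im);o=cv2.imread("pics/top0.png")
m=arm.camera_model("top");print("Fz",arm.state()["contact_force"])
for t in (0,.13):print(t)
d=cv2.absdiff(im,o)[150:200,235:345].max(2);print((d[:, :]>60).sum())
f=lambda i:cv2.resize(i[130:200,230:350],None,fx=4,fy=4,interpolation=cv2.INTER_CUBIC)
cv2.imwrite("pics/cmp.png",np.vstack([f(o),f(im)]))
E
```

```text
eef_pos: [0.6937, -0.0112, 0.2409]
contact_force: [-2.1, 0.1, 7.0]
Fz [-1.22200284  0.12773953  7.2108024 ]
0
0.13
2484
```

View pics/cmp.png

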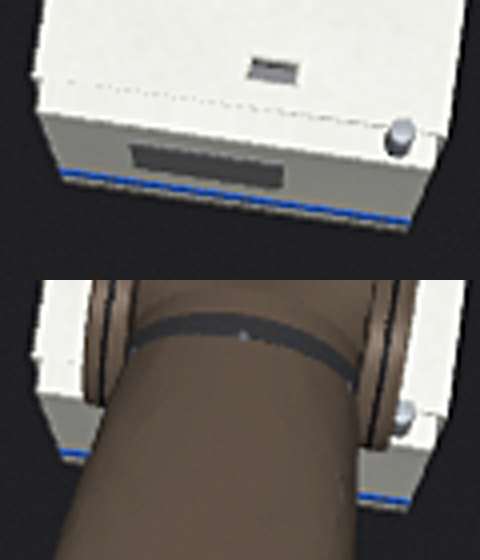

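The post is still at (403,136) in the crop, so the door hasn't opened yet. I'll press on in small steps.

```bash
cat >> h.py <<'E'
def door():
    im=arm.read_camera("top");o=cv2.imread("pics/top1.png");b=(slice(150,200),slice(322,342))
    d=cv2.absdiff(im,o)[b].max(2);print("diff px",(d>60).sum(),"Fz",arm.state()["contact_force"].round(1),"t",arm.state()["time"])
    return im
E
python3 -m jog '[{"linear":[0,0,0.0005],"yaw":0},{"linear":[0,0,0.001],"yaw":0},{"linear":[0,0,0.0015],"yaw":0},{"linear":[0,0,0.0015],"yaw":0},{"linear":[0,0,0.0015],"yaw":0},{"linear":[0,0,0.0015],"yaw":0},{"linear":[0,0,0.0015],"yaw":0},{"linear":[0,0,0.0015],"yaw":0}]' | sed -n '2p;4p'
python3 -c "
from h import *
door()"
```

```text
eef_pos: [0.6937, -0.0113, 0.2388]
contact_force: [-0.4, -0.3, 5.0]
diff px 326 Fz [-1.5  0.6  4.8] t 11.6
```

```bash
python3 -m jog '[{"linear":[0,0,-0.004],"yaw":0},{"linear":[0,0,-0.012],"yaw":0},{"linear":[0,0,-0.024],"yaw":0},{"linear":[0,0,-0.04],"yaw":0},{"linear":[0,0,-0.06],"yaw":0},{"linear":[0,0,-0.08],"yaw":0},{"linear":[0,0,-0.096],"yaw":0},{"linear":[0,0,-0.096],"yaw":0}]'
python3 - <<'E'
from h import *
im=door();o=cv2.imread("pics/top1.png");cv2.imwrite("pics/top2.png",im)
g=im.astype(int);blue=(g[...,0]>120)&(g[...,2]<90)&(g[...,1]<140);go=o.astype(int);b0=(go[...,0]>120)&(go[...,2]<90)&(go[...,1]<140)
for b in(b0,blue):
    for x in (246,250,332,334,336): 
        v=np.where(b[150:210,x])[0]+150;print(x,v.tolist(),end=';')
    print()
rel([.5838,-.318,.33],-113.5)
E
```

```text
time: 12.4
eef_pos: [0.6945, -0.0113, 0.3387]
orientation: [2.385, 2.038, 0.007]
contact_force: [1.0, 0.3, -0.8]
gripper_width: 0.0114
grip_force: 59.2
diff px 427 Fz [-0.8 -0.8 -1.1] t 12.45
246 [172, 173];250 [173];332 [185];334 [];336 [];
246 [];250 [];332 [];334 [];336 [];
lin [-0.3202, -0.061, 0.0062] tool_y_deg -8.97 yaw -75.47 j6 -0.01 t 12.45 pos [0.694, -0.0113, 0.3364]
```

```bash
python3 -m jog '[{"linear":[-0.03,-0.006,0],"yaw":8},{"linear":[-0.07,-0.013,0],"yaw":16},{"linear":[-0.115,-0.022,0],"yaw":24},{"linear":[-0.16,-0.03,0],"yaw":32},{"linear":[-0.205,-0.039,0],"yaw":40},{"linear":[-0.25,-0.048,0],"yaw":48},{"linear":[-0.29,-0.055,0],"yaw":56},{"linear":[-0.32,-0.061,0],"yaw":64}]' | sed -n '2p'
python3 -m jog '[{"linear":[0,0,0],"yaw":8},{"linear":[0,0,0],"yaw":16},{"linear":[0,0,0],"yaw":24},{"linear":[0,0,0],"yaw":32},{"linear":[0,0,0],"yaw":40.5},{"linear":[0,0,0],"yaw":40.5},{"linear":[0,0,0],"yaw":40.5},{"linear":[0,0,0],"yaw":40.5}]'
python3 - <<'E'
from h import *
rel([.5838,-.318,.192],-113.5)
im=arm.read_camera("top");cv2.imwrite("pics/top3.png",im);o=cv2.imread("pics/top0.png")
# post + blue line now
g=im.astype(int);blue=((g[...,0]>120)&(g[...,2]<90)&(g[...,1]<140))
ys,xs=np.where(blue[150:230,220:360]);print("blue",[(x+220,y+150) for x,y in list(zip(xs,ys))[::12]])
m=arm.camera_model("top")
for t in (0,.13):
    ca=np.radians(-9);X=np.array([np.cos(ca),np.sin(ca)]);Y=np.array([-X[1],X[0]]);s=np.array([.6925,-.0125])
    p0=s-31*X/1000-.07*Y; h=p0+.19*Y; p=h+.19*(-Y*np.cos(t)-X*np.sin(t)); print(t,"hinge",h,"post",p,proj(m,[*p,.215]),proj(m,[*p,.18]))
E
```

```text
eef_pos: [0.5816, -0.3199, 0.3322]
time: 14.05
eef_pos: [0.5831, -0.3176, 0.3336]
orientation: [-3.076, 0.636, 0.002]
contact_force: [-0.2, 0.5, -1.0]
gripper_width: 0.0115
grip_force: 59.1
lin [0.0009, 0.0001, 0.1416] tool_y_deg -113.35 yaw 0.15 j6 1.33 t 14.05 pos [0.5831, -0.3176, 0.3336]
blue [(np.int64(244), np.int64(172)), (np.int64(252), np.int64(174)), (np.int64(259), np.int64(176)), (np.int64(266), np.int64(178)), (np.int64(270), np.int64(181)), (np.int64(279), np.int64(182)), (np.int64(284), np.int64(185)), (np.int64(290), np.int64(187)), (np.int64(298), np.int64(189)), (np.int64(305), np.int64(191)), (np.int64(313), np.int64(193)), (np.int64(320), np.int64(195)), (np.int64(326), np.int64(198))]
0 hinge [0.6806538  0.11087207] post [ 0.65093125 -0.07678872] [329.90103757 162.38915503] [328.52878152 166.52511969]
0.13 hinge [0.6806538  0.11087207] post [ 0.62685481 -0.07135216] [327.34767386 174.03804357] [326.05631575 177.79784373]
```

The blue stripe now slopes from (244,172) to (326,198), so the door is ajar. Next I'll put the key back.

```bash
python3 -m jog '[{"linear":[0.0007,0,0.02],"yaw":0},{"linear":[0.0007,0,0.05],"yaw":0},{"linear":[0.0007,0,0.08],"yaw":0},{"linear":[0.0007,0,0.11],"yaw":0},{"linear":[0.0007,0,0.135],"yaw":0},{"linear":[0.0007,0,0.15],"yaw":0},{"linear":[0.0007,0,0.16],"yaw":0},{"linear":[0.0007,0,0.16],"yaw":0}]' | sed -n '2p;4p'
python3 -m jog '[{"linear":[0,0,0.003],"yaw":0},{"linear":[0,0,0.006],"yaw":0},{"linear":[0,0,0.009],"yaw":0},{"linear":[0,0,0.012],"yaw":0},{"linear":[0,0,0.015],"yaw":0},{"linear":[0,0,0.018],"yaw":0},{"linear":[0,0,0.02],"yaw":0},{"linear":[0,0,0.02],"yaw":0}]' | sed -n '2p;4p'
```

```text
eef_pos: [0.5835, -0.3177, 0.1731]
contact_force: [-0.7, 0.8, -1.7]
eef_pos: [0.5837, -0.3179, 0.1537]
contact_force: [-0.5, 0.0, -0.9]
```

```bash
python3 - <<'E'
from h import *
s=arm.state();print(s["contact_force"],s["moment"]);rel([.5838,-.318,.0935],-113.5)
E
```

```text
[-0.46427295  0.01449994 -0.87513356] [-0.00757111  0.0194329   0.00024222]
lin [0.0002, 0.0001, 0.0602] tool_y_deg -113.47 yaw 0.03 j6 1.33 t 15.7 pos [0.5837, -0.3179, 0.1537]
```

```bash
python3 -m jog '[{"linear":[0,0,0.008],"yaw":0},{"linear":[0,0,0.016],"yaw":0},{"linear":[0,0,0.024],"yaw":0},{"linear":[0,0,0.032],"yaw":0},{"linear":[0,0,0.04],"yaw":0},{"linear":[0,0,0.048],"yaw":0},{"linear":[0,0,0.055],"yaw":0},{"linear":[0,0,0.055],"yaw":0}]' | sed -n '2p;4p'
python3 -m jog '[{"linear":[0,0,0.001],"yaw":0},{"linear":[0,0,0.002],"yaw":0},{"linear":[0,0,0.003],"yaw":0},{"linear":[0,0,0.004],"yaw":0},{"linear":[0,0,0.005],"yaw":0},{"linear":[0,0,0.005],"yaw":0},{"linear":[0,0,0.005],"yaw":0},{"linear":[0,0,0.005],"yaw":0}]' | sed -n '2p;4p'
```

```text
eef_pos: [0.5832, -0.3175, 0.0976]
contact_force: [-0.2, 0.1, -2.0]
eef_pos: [0.584, -0.318, 0.0944]
contact_force: [-0.1, -0.7, -0.6]
```

```bash
python3 -m jog '[{"linear":[0,0,0.0005],"yaw":0},{"linear":[0,0,0.001],"yaw":0},{"linear":[0,0,0.0015],"yaw":0},{"linear":[0,0,0.002],"yaw":0},{"linear":[0,0,0.002],"yaw":0},{"linear":[0,0,0.002],"yaw":0},{"linear":[0,0,0.002],"yaw":0},{"linear":[0,0,0.002],"yaw":0}]' | sed -n '2p;4p'
```

```text
eef_pos: [0.584, -0.3181, 0.0926]
contact_force: [-1.1, 0.8, 1.1]
```

```bash
python3 -m jog '[{"linear":[0,0,0],"yaw":0},{"linear":[0,0,0],"yaw":0},{"linear":[0,0,0],"yaw":0},{"linear":[0,0,0],"yaw":0},{"linear":[0,0,0],"yaw":0},{"linear":[0,0,0],"yaw":0},{"linear":[0,0,0],"yaw":0},{"linear":[0,0,0],"yaw":0}]' 0 | tail -3
python3 -m jog '[{"linear":[0,0,-0.01],"yaw":0},{"linear":[0,0,-0.035],"yaw":0},{"linear":[0,0,-0.07],"yaw":0},{"linear":[0,0,-0.11],"yaw":0},{"linear":[0,0,-0.15],"yaw":0},{"linear":[0,0,-0.19],"yaw":0},{"linear":[0,0,-0.22],"yaw":0},{"linear":[0,0,-0.22],"yaw":0}]' | sed -n '2p;4p'
python3 - <<'E'
from h import *
im=arm.read_camera("wrist");m=arm.camera_model("wrist");cv2.imwrite("pics/w4.png",im)
p=proj(m,[.5835,-.3185,.125]);print(p);t=arm.read_camera("top");cv2.imwrite("pics/top4.png",t)
u,v=p.astype(int)
c=cv2.resize(cv2.convertScaleAbs(im[v-50:v+50,u-50:u+50],alpha=1.5,beta=20),None,fx=4,fy=4,interpolation=cv2.INTER_CUBIC)
d=cv2.resize(t[130:220,230:350],None,fx=3,fy=3,interpolation=cv2.INTER_CUBIC)
o=np.zeros((400,780,3),np.uint8);o[:,:400]=c;o[:270,410:770]=d;cv2.imwrite("pics/chk.png",o)
E
```

```text
contact_force: [-0.7, 0.3, -1.2]
gripper_width: 0.0855
grip_force: 0.0
eef_pos: [0.5858, -0.3193, 0.3208]
contact_force: [0.4, -0.1, 0.7]
[278.35017636 189.07446386]
```

View pics/chk.png

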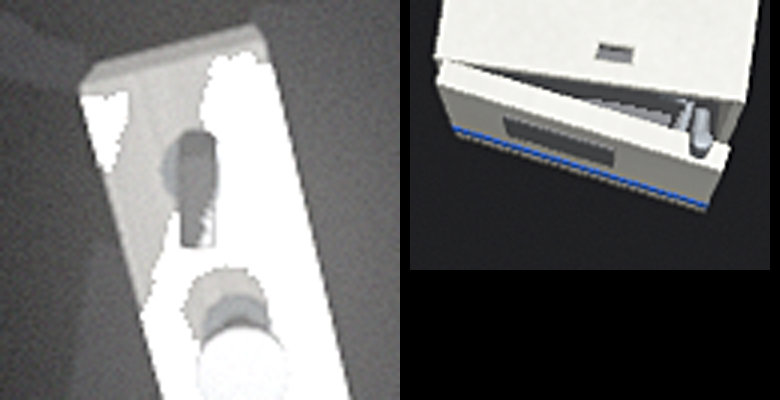

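The key is seated back in its hole and the door is ajar, with the post near top-view px (327,175). Next I'll straddle the post with the open fingers and swing the door.

```bash
python3 -c "
from h import *
rel([.6265,-.0714,.30],-16.5)"
```

```text
lin [-0.0594, -0.2432, 0.0136] tool_y_deg -113.47 yaw 83.03 j6 1.33 t 19.8 pos [0.5841, -0.3181, 0.3139]
```

```bash
python3 -m jog '[{"linear":[-0.008,-0.03,0],"yaw":-8},{"linear":[-0.016,-0.065,0],"yaw":-16},{"linear":[-0.024,-0.1,0.002],"yaw":-24},{"linear":[-0.033,-0.135,0.004],"yaw":-32},{"linear":[-0.042,-0.17,0.007],"yaw":-40},{"linear":[-0.05,-0.205,0.01],"yaw":-48},{"linear":[-0.056,-0.23,0.013],"yaw":-56},{"linear":[-0.0594,-0.2432,0.0136],"yaw":-64}]' | sed -n '2p'
python3 -m jog '[{"linear":[0,0,0],"yaw":-8},{"linear":[0,0,0],"yaw":-16},{"linear":[0,0,0],"yaw":-24},{"linear":[0,0,0],"yaw":-33},{"linear":[0,0,0],"yaw":-33},{"linear":[0,0,0],"yaw":-33},{"linear":[0,0,0],"yaw":-33},{"linear":[0,0,0],"yaw":-33}]' | sed -n '2p'
python3 - <<'E'
from h import *
m=arm.camera_model("wrist");im=arm.read_camera("wrist");cv2.imwrite("pics/w5.png",im)
p=proj(m,[.6265,-.0714,.215]);q=proj(m,[.6265,-.0714,.18]);print("post pred top",p,"foot",q)
rel([.6265,-.0714,.188],-16.5)
u,v=p.astype(int);g=cv2.cvtColor(im,cv2.COLOR_BGR2GRAY)
print(g[v-36:v+45:4,u-40:u+41:4])
E
```

```text
eef_pos: [0.6253, -0.0686, 0.2954]
eef_pos: [0.6262, -0.0713, 0.2983]
post pred top [276.96455871 217.04948729] foot [277.16446606 204.23834386]
lin [-0.0, 0.0003, 0.1105] tool_y_deg -16.53 yaw -0.03 j6 0.01 t 21.45 pos [0.6262, -0.0713, 0.2985]
[[ 30  35  41  41  36  40  34  75 125 126 126 126 127  96  97 136  92  96
   95  91  94]
 [ 38  37  34  41  43  40  42  80 128 128 129 128 127  94  93 143 124  72
   96 111 111]
 [ 36  32  39  38  42  36  40  78 127 127 128 129 130  44  48  46  43  45
   83 111 109]
 [ 34  36  37  38  34  36  40  81 123 127 129 126 128  43  45  44  45  46
   43 108 109]
 [ 34  33  39  38  41  42  39  81 129  78  75 119 132  45  37  45  44  45
   45  95 108]
 [ 38  36  38  36  39  37  40  82  77  77  79  75 129  41  42  45  45  37
   43  47 107]
 [ 33  34  34  36  31  36  36  77  79  75  72  74 133  38  44  40  42  45
   42  42 105]
 [ 35  35  40  38  41  36  38  81  77  95  96  85 254  39  40  47  38  39
   40  42  67]
 [ 34  39  35  37  37  34  39  83  91  89  90  89 240  37  39  42  43  40
   45  41  37]
 [ 32  34  32  33  35  39  38 100  91  87 130  88 205
[... 315 characters left out ...]
4  35  33  37  34  33  29  33  35  37  39  34  32  35  35  37
   34  37  36]
 [ 28  33  30  34  33  31  35  33  34  35  34  39  32  34  36  34  36  34
   40  34  39]
 [ 32  38  34  36  37  39  36  33  31  31  37  33  37  36  30  37  35  39
   33  38  39]
 [ 39  32  32  32  35  36  36  31  27  31  32  32  38  37  37  38  37  32
   40  33  36]
 [ 38  36  29  37  32  36  30  34  35  34  33  29  30  32  34  36  34  38
   37  35  37]
 [ 35  32  30  32  32  34  37  34  38  34  35  35  37  31  37  35  34  32
   35  36  33]
 [ 28  33  32  33  37  31  34  30  35  36  32  34  33  37  38  33  38  39
   41  37  34]
 [ 35  35  34  35  35  31  35  30  34  35  34  37  35  32  35  30  35  40
   36  37  31]]
```

```bash
python3 -m jog '[{"linear":[0.001,-0.001,0.02],"yaw":0},{"linear":[0.001,-0.001,0.045],"yaw":0},{"linear":[0.001,-0.001,0.07],"yaw":0},{"linear":[0.001,-0.001,0.085],"yaw":0},{"linear":[0.001,-0.001,0.095],"yaw":0},{"linear":[0.001,-0.001,0.1],"yaw":0},{"linear":[0.001,-0.001,0.1],"yaw":0},{"linear":[0.001,-0.001,0.1],"yaw":0}]' 0 20
python3 -m jog '[{"linear":[0,0,0],"yaw":0},{"linear":[0,0,0],"yaw":0},{"linear":[0,0,0],"yaw":0},{"linear":[0,0,0],"yaw":0},{"linear":[0,0,0],"yaw":0},{"linear":[0,0,0],"yaw":0},{"linear":[0,0,0],"yaw":0},{"linear":[0,0,0],"yaw":0}]' 0.7 20
python3 - <<'E'
from h import *
s=arm.state();Q=R.from_rotvec(s["orientation"]).as_matrix()
h=np.array([.6807,.1109]);X=np.array([np.cos(np.radians(-9)),np.sin(np.radians(-9))]);Y=np.array([-X[1],X[0]])
r=s["eef_pos"][:2]-h;print("r",np.hypot(*r),"t",np.arctan2(-r@X,-r@Y))
for t in np.arange(.13,1.75,.1):
    p=h+.19*(-Y*np.cos(t)-X*np.sin(t));d=Q.T@[*(p-s["eef_pos"][:2]),0];print(round(t,2),d.round(4)[:2],round(np.degrees(t-.13),1),p.round(3))
E
```

```text
time: 22.25
eef_pos: [0.6263, -0.0702, 0.2]
orientation: [2.516, 1.879, 0.002]
contact_force: [-0.2, 0.0, 0.3]
gripper_width: 0.0856
grip_force: 0.0
time: 23.05
eef_pos: [0.6256, -0.0701, 0.1987]
orientation: [-2.517, -1.88, 0.0]
contact_force: [-0.1, 0.2, -0.2]
gripper_width: 0.0256
grip_force: 0.0
r 0.1891570493762228 t 0.13831795038205394
0.13 [-0.0008  0.0016] 0.0 [ 0.627 -0.071]
0.23 [ 0.0001 -0.0174] 5.7 [ 0.609 -0.065]
0.33 [ 0.0029 -0.0362] 11.5 [ 0.592 -0.057]
0.43 [ 0.0076 -0.0546] 17.2 [ 0.575 -0.047]
0.53 [ 0.0141 -0.0724] 22.9 [ 0.56  -0.036]
0.63 [ 0.0224 -0.0895] 28.6 [ 0.546 -0.023]
0.73 [ 0.0323 -0.1057] 34.4 [ 0.533 -0.009]
0.83 [ 0.0438 -0.1208] 40.1 [0.522 0.006]
0.93 [ 0.0567 -0.1348] 45.8 [0.512 0.023]
1.03 [ 0.071  -0.1473] 51.6 [0.505 0.04 ]
1.13 [ 0.0864 -0.1583] 57.3 [0.498 0.058]
1.23 [ 0.1029 -0.1678] 63.0 [0.494 0.076]
1.33 [ 0.1202 -0.1756] 68.8 [0.491 0.095]
1.43 [ 0.1382 -0.1816] 74.5 [0.491 0.114]
1.53 [ 0.1568 -0.1857] 80.2 [0.492 0.133]
1.63 [ 0.1756 -0.188 ] 85.9 [0.495 0.152]
1.73 [ 0.1946 -0.1884] 91.7 [0.5  0.17]
```

```bash
python3 -m jog '[{"linear":[0,-0.0174],"yaw":5.7},{"linear":[0.003,-0.036,0],"yaw":11.5}]' 2>&1 | tail -1
python3 -m jog '[{"linear":[0,-0.017,0],"yaw":5.7},{"linear":[0.003,-0.036,0],"yaw":11.5},{"linear":[0.0076,-0.0546,0],"yaw":17.2},{"linear":[0.014,-0.0724,0],"yaw":22.9},{"linear":[0.0224,-0.0895,0],"yaw":28.6},{"linear":[0.0323,-0.1057,0],"yaw":34.4},{"linear":[0.0438,-0.1208,0],"yaw":40.1},{"linear":[0.0567,-0.1348,0],"yaw":45.8}]'
python3 - <<'E'
from h import *
s=arm.state();Q=R.from_rotvec(s["orientation"]).as_matrix()
h=np.array([.6807,.1109]);X=np.array([np.cos(np.radians(-9)),np.sin(np.radians(-9))]);Y=np.array([-X[1],X[0]])
r=s["eef_pos"][:2]-h;print("r",np.hypot(*r),"t",np.arctan2(-r@X,-r@Y))
for t in np.r_[1.0:1.65:.08]:
    p=h+.19*(-Y*np.cos(t)-X*np.sin(t));d=Q.T@[*(p-s["eef_pos"][:2]),0];print(round(t,2),d.round(4)[:2],round(np.degrees(t-.93),1))
im=arm.read_camera("top");cv2.imwrite("pics/top5.png",im)
E
```

```text
$[0].linear: bad value
time: 23.85
eef_pos: [0.5123, 0.022, 0.1991]
orientation: [3.049, 0.745, 0.001]
contact_force: [2.2, -1.3, -1.3]
gripper_width: 0.0255
grip_force: 1.4
r 0.1903889983266343 t 0.9278741217079274
1.0 [ 0.0008 -0.0137] 4.0
1.08 [ 0.0024 -0.0288] 8.6
1.16 [ 0.0052 -0.0437] 13.2
1.24 [ 0.0092 -0.0584] 17.8
1.32 [ 0.0144 -0.0727] 22.3
1.4 [ 0.0206 -0.0865] 26.9
1.48 [ 0.028  -0.0998] 31.5
1.56 [ 0.0364 -0.1125] 36.1
1.64 [ 0.0458 -0.1244] 40.7
```

```bash
python3 -m jog '[{"linear":[0.0008,-0.0137,0],"yaw":4},{"linear":[0.0024,-0.0288,0],"yaw":8.6},{"linear":[0.0052,-0.0437,0],"yaw":13.2},{"linear":[0.0092,-0.0584,0],"yaw":17.8},{"linear":[0.0144,-0.0727,0],"yaw":22.3},{"linear":[0.0206,-0.0865,0],"yaw":26.9},{"linear":[0.028,-0.0998,0],"yaw":31.5},{"linear":[0.0364,-0.1125,0],"yaw":36.1}]'
python3 -m jog '[{"linear":[0.0,-0.003,0],"yaw":1},{"linear":[0.0,-0.006,0],"yaw":2},{"linear":[0,-0.008,0],"yaw":2},{"linear":[0,-0.008,0],"yaw":2},{"linear":[0,-0.008,0],"yaw":2},{"linear":[0,-0.008,0],"yaw":2},{"linear":[0,-0.005,0],"yaw":2},{"linear":[0,-0.003,0],"yaw":2}]'
python3 - <<'E'
from h import *
s=arm.state();h=np.array([.6807,.1109]);X=np.array([np.cos(np.radians(-9)),np.sin(np.radians(-9))]);Y=np.array([-X[1],X[0]])
r=s["eef_pos"][:2]-h;print("r",np.hypot(*r),"t",np.arctan2(-r@X,-r@Y))
E
```

```text
time: 24.7
eef_pos: [0.4924, 0.1388, 0.1989]
orientation: [3.131, -0.231, -0.001]
contact_force: [0.7, -2.9, 0.2]
gripper_width: 0.0255
grip_force: 1.2
time: 25.5
eef_pos: [0.4927, 0.1417, 0.1987]
orientation: [3.129, -0.284, -0.0]
contact_force: [-0.3, 0.1, 0.1]
gripper_width: 0.0258
grip_force: 0.0
r 0.1905115246258912 t 1.576228824171842
```

```bash
python3 -m jog '[{"linear":[0,0,-0.01],"yaw":0},{"linear":[0,0,-0.03],"yaw":0},{"linear":[0,0,-0.06],"yaw":0},{"linear":[0,0,-0.1],"yaw":0},{"linear":[0,0,-0.13],"yaw":0},{"linear":[0,0,-0.13],"yaw":0},{"linear":[0,0,-0.13],"yaw":0},{"linear":[0,0,-0.13],"yaw":0}]'
python3 - <<'E'
from h import *
m=arm.camera_model("wrist");im=arm.read_camera("wrist");cv2.imwrite("pics/w6.png",im)
Q=R.from_rotvec(arm.state()["orientation"]).as_matrix()
h=np.array([.6807,.1109]);X=np.array([np.cos(np.radians(-9)),np.sin(np.radians(-9))]);Y=np.array([-X[1],X[0]])
g=cv2.cvtColor(im,cv2.COLOR_BGR2GRAY)
_,b=cv2.threshold(g,70,255,cv2.THRESH_BINARY)
n,l,st,ce=cv2.connectedComponentsWithStats(b)
for i in range(1,n):
    if st[i,4]>300: print(st[i],ce[i].round(0))
for t in (1.47,1.57,1.67):
    for r in (.06,.12,.19):print(t,r,proj(m,[*(h+r*(-Y*np.cos(t)-X*np.sin(t))),.18]).round(0),end=' ')
    print()
# measure strip centre near radii
for v in range(0,300,20):
    xs=np.where(b[v,150:420])[0]+150
    print(v,xs.min() if len(xs) else None,xs.max() if len(xs) else None,len(xs))
E
```

```text
time: 26.3
eef_pos: [0.4921, 0.142, 0.3275]
orientation: [3.128, -0.284, -0.003]
contact_force: [-0.2, 0.2, -0.7]
gripper_width: 0.0258
grip_force: 0.0
[     0      0    560    387 143393] [282. 164.]
[307 244  22  45 521] [317. 264.]
[366 329  35  30 481] [383. 345.]
[371 360  33  28 330] [383. 373.]
[  54  382   53   38 1482] [ 79. 404.]
[ 450  382   53   38 1481] [478. 404.]
1.47 0.06 [283.  43.] 1.47 0.12 [291. 118.] 1.47 0.19 [299. 194.] 
1.57 0.06 [276.  44.] 1.57 0.12 [277. 119.] 1.57 0.19 [279. 195.] 
1.67 0.06 [268.  43.] 1.67 0.12 [264. 118.] 1.67 0.19 [259. 195.] 
0 151 419 252
20 150 419 241
40 150 419 255
60 151 419 259
80 150 419 246
100 150 419 227
120 150 419 189
140 150 419 225
160 150 419 203
180 150 419 220
200 150 419 223
220 150 419 203
240 150 419 198
260 150 419 187
280 150 419 171
```

```bash
python3 - <<'E'
from h import *
g=cv2.cvtColor(cv2.imread("pics/w6.png"),cv2.COLOR_BGR2GRAY)
for v in (44,80,118,150,170,195,205,215,225):print(v,g[v,240:328:4])
E
```

```text
44 [106 108 112 117 120 124 255 255 255 255 255 255 125 127 127 124 120 116
 114 108 104 101]
80 [ 76  80  80  87  87  91  87 245 245 244 245 246  94  92 103 102  99  99
  95  93  89  88]
118 [ 59  60  63  65  64  68  63 244 241 241 241 241  60  68  68  68  67  73
  81  81  81  76]
150 [ 53  74  63  60  61  64  64 212 236 236 236 235  79  66  64  63  63  58
  77 180 178  75]
170 [ 54  58  56  59  60  63  60 150 237 236 236 237 255 255 255 255 255 255
 249 180 178 151]
195 [ 78  77  78  78  58  57  62  50 157 153 156 151 194  64  63  60  61  58
  62  76  81  78]
205 [ 76  78  79  77  68  60  62  54 255 255 255 255 203  61  59  60  57  58
  59  58  75  79]
215 [ 77  75  79  83  75  58  61  58 138 112 115  78  69  59  61  59  59  58
  56  56  56  76]
225 [75 78 77 78 77 69 55 56 55 56 58 56 56 58 59 58 57 57 58 52 55 63]
```

```bash
python3 -c "
from plant import arm
print(arm.job_done())"
```

```text
the job is handed in; nothing more can be done
None
```

I released the hook with the key, put the key back in its own hole, and swung the door open to about 1.56 rad; I handed the job in at about 26 s on the robot's clock.

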